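# Dock a test cassette under the reader's dust flap and hold it on its contacts

## Robot

A 6-joint arm with a two-finger parallel gripper is mounted at the origin on a cart in front of the work surface, level with it; the furniture and walls round the work are solid. World frame = base frame: x ahead of the robot, y to its left, z up, the work surface at z = 0. Lengths are in m, angles in rad, forces in N, time in s.
With the tool pointing down it reaches from about 0.25 to 0.775 m from the base axis. Payload 8.9 kg.
Tool frame: the origin (TCP) lies midway between the tips of the shut fingers; the grasp point (between the pads) lies 19 mm behind it; x points along the fingers, y is the direction in which the jaws open and shut, and the axes are right-handed (so a half turn about x gives the same grasp; the last joint's range is limited). The gripper opens to 85 mm and grips with 20 to 120 N. Pads are 22 mm wide; open, the fingers measure 114 mm over their backs; the gripper's body (76 mm by 85 mm) begins 54 mm behind the grasp point. The pads swing forward as they close: fully open they stand 13 mm farther back than shut.
Start: joints at [-1.385, 0.291, -0.153, 1.127, 0, 1.431], TCP at [0.168, -0.498, 0.231] pointing down, gripper open.
Joint ranges: [-2.52, 2.52], [-0.91, 1.74], [-1.3, 1.37], [-1.96, 2.02], [-1.52, 1.47], [-3.14, 3.14]. Speed limits (rad/s): [2.22, 2.22, 2.79, 3.14, 3.14, 3.14].

## Interface

Orientations are given as a 3x3 rotation matrix whose columns are the frame's x, y, z axes.
In Python, from workcell import state, snapshot, finish_job gives the robot as it stands. The module is installed in compiled form; this text tells all that it offers.
- The arm moves only by the shell command python3 -m crank 'ROWS' [OPENING] [FORCE]. ROWS is JSON, a list of rows, each an object of numbers: "x", "y", "z": the shift along the tool's x, y, z in units of 40 mm (1.0 is 40 mm); "rx", "ry", "rz": the turn, a rotation vector about the tool's x, y, z in units of 8 degrees (1.0 is 8 degrees). In form: [{"x": .., "y": .., "z": .., "rx": .., "ry": .., "rz": ..}, ...]. A call has 1 to 20 rows; each row shifts and turns the commanded pose from where the row before left it, along the tool's axes as they then stand; what a row does not reach is not made up. A row lasts 1/10 s, in which the tool goes at most 50 mm and 8.59 degrees, less where a joint would pass 70% of its speed; a pose out of reach is approached as far as the arm can. A call is refused whole if a number of a shift passes 1 or a number of a turn 1, either way. A call with a gripper value outside its range is refused whole. OPENING is the finger opening in mm, from 0 to 85.4, set as the call begins (- or left out, the last holds). The fingers move at their own pace and stop on an object; FORCE is the grip in N (left out, the last holds). Time passes only in rows, so rows that do not move let the fingers close. It gives the time, the measured TCP pose, the force and the opening at its end, in the units of the state.
- state(): the state, without advancing time (a new reading comes with each control period).
- snapshot(name): name is "scene" or "top" or "wrist"; returns a dict with "img" (480x640x3 uint8, blue, green, red), "intrinsics" (3x3 intrinsics, pixels), "pose" (4x4, takes a point from camera to world coordinates). Camera axes: x right, y up, looking along -z (the intrinsics and any distortion apply to the point x, -y, -z); pixel columns grow to the right and rows downward; lengths in m; the calibration is good to about 2 mm. A picture is of the moment at which its call begins. There is no depth.
- finish_job(): hands the job in, once; it reports no verdict.
The state is a dict: "time_s": time; "joint_positions": joint angles; "qd": joint speeds; "effort": joint torques, N m; "position": TCP position; "orientation": TCP orientation; "force": force on the tool from outside, world axes, zero at the start; "moment": the same for the moment, N m; "width": finger opening in m.
Only numpy, scipy, OpenCV 4.12 (cv2) and the standard library are available. Lean on these libraries where they do the work, as an engineer would, in place of code of your own. Each camera call takes 0.05 s, during which the arm holds its last target. There are 200 camera calls.

## Task

Blow the cassette reader's contacts clean first: squeeze the red trigger of the mounted air gun all the way and let it spring back. Then slide the rear edge of the test cassette (the grey-banded end) fully home under the reader's dust flap without lifting the flap, and press the cassette down flat onto the sprung contacts. The reader only reads while the cassette is held down, so finish while still holding it pressed flat; leave the jar, the bottle and the marker alone.

Things in the scene. Friction and masses are not known exactly. Their poses are not given: they have to be found in the camera images.
- reader: Fixed white cassette reader, 200 x 160 mm, rear 77 mm high. Origin: worktop level; x to its rear (way in), y left, z up; body x -85 to +115 mm. Grey level seat 34 mm high, x -76 to 30, between guides 55 mm apart and 5 mm tall (x -60 to 28); rigid back stop at x = 30. Cheeks beside the flap from x = 18, |y| over 33.5, up to 60 mm high; housing behind.
- reader_home (a point): Point fixed on the reader: on the seat floor at the foot of the back stop, in the middle; 34 mm above the worktop. Its axes are the reader's. The cassette is home when its rear lower edge is here.
- flap_lip (a point): Fixed on the reader: middle of the dust flap's lower front edge when shut, 16 mm in front of the back stop, 9 mm above the seat; the 5 mm cassette passes under with 4 mm to spare. The flap (dark metal, 62 mm wide, 2.5 mm thick) slopes from this lip up to its hinge, 34 mm behind and 11 mm higher.
- dust_flap (a joint): Opening angle of the dust flap in rad: 0 shut (resting just above the seat, never touching it), grows as its front edge is lifted; at 0.1 the lip has risen about 3.5 mm. It falls shut lightly by itself and is easily lifted.
- contacts (a joint): Travel of the sprung contact block in m: 0 up, standing 4 mm proud of the seat floor, 0.004 pressed flush with the floor. About 2.5 N starts it, 6 N holds it flush; it springs up when let go, lifting the cassette's front.
- contacts_top (a point): Centre of the top of the contact block (black, 18 x 32 mm, gold pins), which moves with it; 72 mm in front of the back stop, in the middle of the seat, under the front half of a docked cassette.
- cassette: Loose test cassette, 40 g: flat white plate 90 x 50 mm, 5 mm thick, lying on the worktop. Origin: centre of its underside; x to its rear edge (grey band), z up. A blue grip ridge stands on it, 36 mm long in x (x -28 to +8 mm), 14 mm wide, its top 21 mm above the underside.
- cassette_edge (a point): Middle of the cassette's rear lower edge, 45 mm from its origin along x, on the underside.
- cassette_grip (a point): Centre of the blue grip ridge, 10 mm in front of the cassette's origin (x = -10 mm) and 13.5 mm above its underside.
- air_gun: Air gun fixed on a steel mount, on its side, grey handle level with its axis 110 mm up, nozzle aimed at the reader. Origin: under the handle, worktop level; x along the handle to the nozzle, y to the red trigger's side. Handle 24 mm thick (12 either side of its axis), 26 mm high, x -72 to +44; posts under x = 52 and -98 mm only; nozzle ends at x = 150.
- gun_squeeze (a point): Point fixed on the handle's axis where the trigger is to be squeezed, 22 mm behind the gun's origin, 110 mm above the worktop. Axes as the gun's.
- trigger (a joint): Angle of the red trigger in rad: 0 released, 0.20 fully squeezed against the handle. Upright hinge at x = 53, y = 18 mm of the gun; needs about 2 N at the squeeze point to start and 6 N to hold fully squeezed; it springs back by itself.
- trigger_pad (a point): Middle of the red trigger (96 mm long, 6 thick, 18 high), 75 mm behind its hinge, opposite the squeeze point. Released it is 33 mm to the trigger side of the handle's axis, squeezed 18 mm; handle and trigger are then together 33 mm thick (from -12 to +21 mm about the axis), 48 mm when released.
- jar: Bystander: clear specimen jar with white lid, 43 mm wide, 48 mm high, loose. Origin: centre of its underside.
- oil: Bystander: amber dropper bottle with black cap, 34 mm wide, 70 mm high, loose. Origin: centre of its underside.
- marker: Bystander: blue felt marker, 132 mm long, 14 mm thick, lying loose. Origin: centre of its underside, y along it.

How it is judged:
On the way, in this order (a step that is already met when the one before it is completed fails the run):
1. the air gun's trigger is squeezed all the way (at least 0.165 of 0.20 rad) (value of joint trigger above 0.165 rad), for 0.2 s.
2. the trigger has sprung back (below 0.03 rad) (value of joint trigger below 0.03 rad), for 0.2 s.
3. the cassette's rear edge is home under the dust flap, within 4 mm of the back stop and down on the seat, with the flap not lifted (x of cassette_edge in the frame of reader_home between -0.004 and 0.003 m and z of cassette_edge in the frame of reader_home between -0.003 and 0.004 m and y of cassette_edge in the frame of reader_home between -0.005 and 0.005 m and value of joint dust_flap below 0.08 rad), for 0.1 s.
At the end, for the whole second after the job is handed in: Still held down: rear edge within 4 mm of the back stop and of the seat (5 mm sideways), flat within 0.05 rad, straight within 0.12 rad, contacts pressed 3 of 4 mm, flap below 0.08 rad, trigger released, fingers on the cassette with over 1 N, at rest (all of step 3 and value of joint contacts above 0.003 m and angle between the z axis of cassette and the z axis of reader, either way round below 0.05 rad and angle between the x axis of cassette and the x axis of reader, either way round below 0.12 rad and contact force between the fingers and cassette above 1 N and value of joint trigger below 0.03 rad and linear speed of cassette below 0.02 m/s); the arm keeps its last pose, push and grip.
It fails at once if the dust flap is lifted (over 0.15 rad, about 5 mm at its lip) (value of joint dust_flap above 0.15 rad).
It fails at once if the jar is pushed away or tipped (25 mm, 0.35 rad) (distance of jar from where it was at the start of the episode above 0.025 m or angle between jar's own z axis and vertical above 0.35 rad).
It fails at once if the bottle is pushed away or tipped (25 mm, 0.35 rad) (distance of oil from where it was at the start of the episode above 0.025 m or angle between oil's own z axis and vertical above 0.35 rad).
It fails at once if the marker is pushed away (25 mm) (distance of marker from where it was at the start of the episode above 0.025 m).
It also fails if it takes over 51 s, if anything falls off the work surface, if the arm or the gripper's body presses on something with over 40 N, if the wrist force passes 120 N, or if a joint passes its speed limit or range.

## Working session

There is one attempt and no reset: what is moved stays moved. The work goes in short steps, Python scripts to look and compute and a shell command to move; the robot and the scene stay as the last step left them, time stands still between calls to the robot, and variables do not carry over. Pictures are saved under pics/ and viewed, about 8 in all and at most 12, crops included, and the job is handed in when it is done.

```bash
mkdir -p pics; cat > h.py <<'E'
import numpy as np, cv2
from workcell import state, snapshot, finish_job
def shot(cam,fn,crop=None,scale=1):
    s=snapshot(cam); np.savez(f'pics/{fn}.npz',K=s['intrinsics'],T=s['pose']); im=s['img']
    cv2.imwrite(f'pics/{fn}_full.png',im)
    cv2.imwrite(f'pics/{fn}.png',im); return s
def cal(fn):
    d=np.load(f'pics/{fn}.npz'); return d['K'],d['T']
def ray(fn,uv,z):
    K,T=cal(fn); d=np.linalg.inv(K)@np.array([uv[0],uv[1],1.]); d=T[:3,:3]@np.array([d[0],-d[1],-d[2]])
    o=T[:3,3]; return o+d*(z-o[2])/d[2]
def proj(fn,p):
    K,T=cal(fn); c=T[:3,:3].T@(np.array(p)-T[:3,3]); q=K@np.array([c[0],-c[1],-c[2]]); return q[:2]/q[2]
E
python3 - <<'E'
from h import *
for c in('scene','top'):
    s=shot(c,c+'0'); print(c,s['intrinsics'],s['pose'].round(4),[k for k in s])
st=state(); print(st['time_s'],st['position'],st['orientation'],st['width'])
E
```

```text
scene [[551.22168036   0.         326.21656142]
 [  0.         551.22168036 242.22808209]
 [  0.           0.           1.        ]] [[-0.6501  0.55   -0.5243 -0.128 ]
 [-0.7598 -0.4758  0.4431  0.549 ]
 [-0.0058  0.6864  0.7272  1.0371]
 [ 0.      0.      0.      1.    ]] ['img', 'intrinsics', 'pose']
top [[559.54745946   0.         317.36065814]
 [  0.         559.54745946 240.84079233]
 [  0.           0.           1.        ]] [[-0.011   0.9944 -0.105   0.4375]
 [-0.9997 -0.0134 -0.022  -0.0549]
 [-0.0232  0.1047  0.9942  1.2358]
 [ 0.      0.      0.      1.    ]] ['img', 'intrinsics', 'pose']
0.1 [ 0.16744869 -0.49718652  0.23081247] [[-2.29876219e-04  3.19121309e-01 -9.47713848e-01]
 [ 1.09551605e-03 -9.47713224e-01 -3.19121364e-01]
 [-9.99999374e-01 -1.11159415e-03 -1.31745784e-04]] 0.08562027711310552
```

View pics/top0.png

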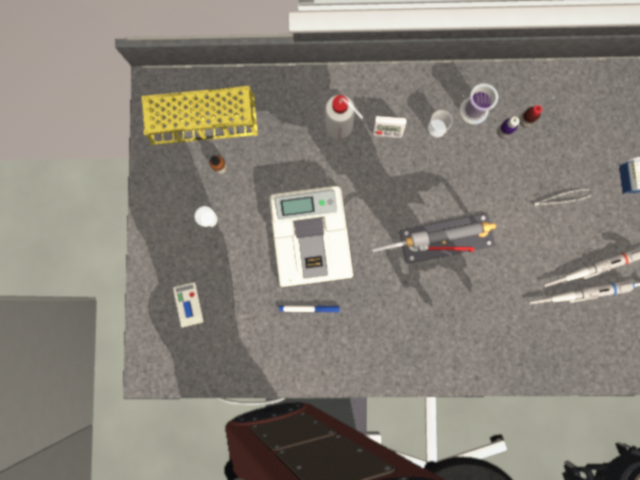

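View pics/scene0.png

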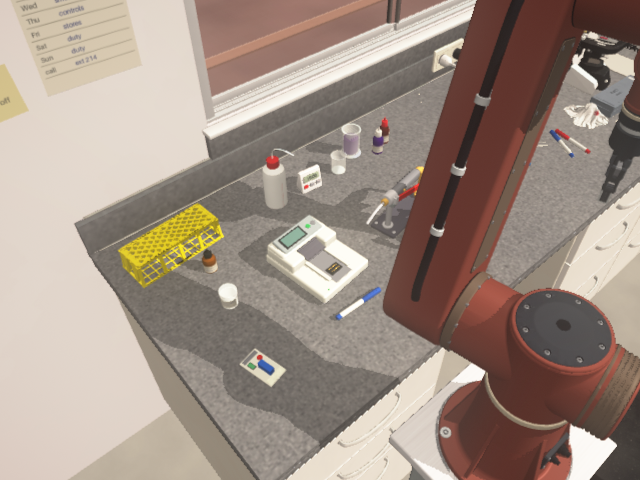

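The top view shows the cassette at about (188,304) with its grey band up, the reader at (312,237), and the gun handle at about (450,235) with the red trigger at (455,249), on the robot's side. The marker is at (309,309), the jar at (206,217) and the bottle at (218,163). The scene view agrees. I'll zoom in for edges.

```bash
python3 - <<'E'
from h import *
im=cv2.imread('pics/top0.png')
def crop(x0,y0,w,h,s):
    c=cv2.resize(im[y0:y0+h,x0:x0+w],None,fx=s,fy=s,interpolation=cv2.INTER_CUBIC)
    for k in range(0,w,10):
        cv2.putText(c,str(x0+k),(k*s,8),0,.3,(0,255,255),1) if k%20==0 else 0; cv2.line(c,(k*s,10),(k*s,14),(0,255,255),1)
    for k in range(0,h,10):
        cv2.putText(c,str(y0+k),(0,k*s+3),0,.3,(0,255,255),1) if k%20==0 else 0
    return c
a=crop(160,270,60,70,4);b=crop(260,180,110,120,4);g=crop(370,205,130,70,6)
H=np.zeros((600,800,3),np.uint8)
H[0:420//6*4,0:240]=a[:280]
H=np.zeros((920,800,3),np.uint8);H[:280,:240]=a;H[:480,250:690]=b;H[490:910,:780]=g
cv2.imwrite('pics/m1.png',cv2.resize(H,(522,600)) if 0 else H[:, :])
cv2.imwrite('pics/m1.png',H[:490]); cv2.imwrite('pics/m2.png',H[490:])
E
```

```text
(no output)
```

View pics/m1.png

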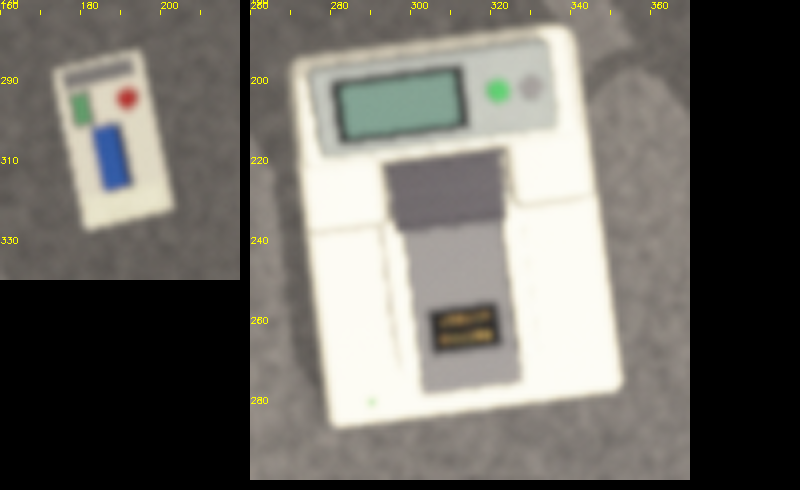

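View pics/m2.png

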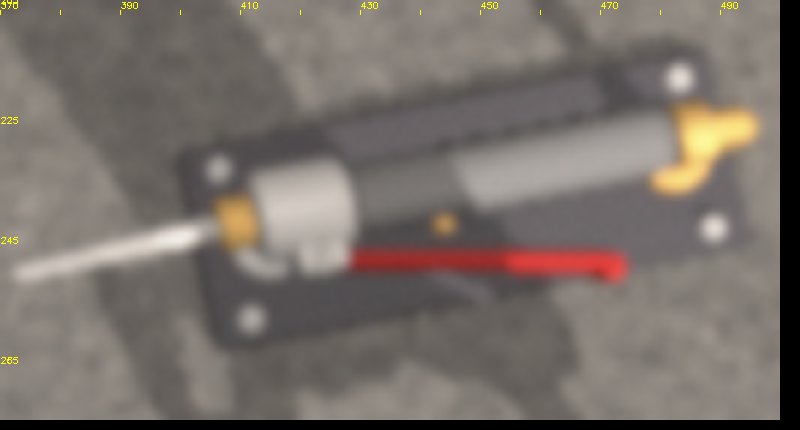

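```bash
python3 - <<'E'
from h import *
R=lambda u,v,z:ray('top0',(u,v),z)
A=lambda x,y,z:R(160+x/4,270+y/4,z); B=lambda x,y,z:R(260+(x-250)/4,180+y/4,z); G=lambda x,y,z:R(370+x/6,205+y/6,z)
c=[A(*p,.005) for p in((54,70),(140,50),(173,209),(86,229))]
print('cas sides',[np.linalg.norm(c[i]-c[i-1]).round(4) for i in range(4)])
cc=sum(c)/4; d=(c[0]+c[1]-c[2]-c[3])/2; print('cas centre',cc.round(4),'yaw',np.arctan2(d[1],d[0]))
r=[A(*p,.021) for p in((93,129),(119,124),(132,185),(107,191))];print('ridge',(sum(r)/4).round(4),[np.linalg.norm(r[i]-r[i-1]).round(4) for i in range(4)], 'pred',(cc-.01*d/np.linalg.norm(d)).round(4))
con=sum(B(*p,.038) for p in((430,312),(495,303),(501,345),(436,353)))/4
lip=(B(397,231,.043)+B(505,218,.043))/2; lw=B(505,218,.043)-B(397,231,.043)
sf=(B(423,393,.034)+B(521,381,.034))/2; sw=B(521,381,.034)-B(423,393,.034)
print('contacts',con,'lip',lip,'seatfront',sf,'|lip-con|',np.linalg.norm((lip-con)[:2]),'lipw',np.linalg.norm(lw),'con-sf',np.linalg.norm((con-sf)[:2]))
for v in(lip-sf,lip-con): print('yaw',np.arctan2(v[1],v[0]))
for v in(lw,sw): print('yaw(w)',np.arctan2(v[0],-v[1]))
h0=G(675,145,.117);h1=G(352,195,.117);n=G(15,275,.11)
print('handle len',np.linalg.norm((h1-h0)[:2]),h0,h1,'noz',n)
v=h1-h0; print('gyaw',np.arctan2(v[1],v[0]), 'noz', np.arctan2(*(n-h0)[[1,0]]), np.linalg.norm((n-h0)[:2]))
u=v[:2]/np.linalg.norm(v[:2]); u2=(n-h0)[:2];u2/=np.linalg.norm(u2)
print('squeeze',h0[:2]+.05*u, n[:2]-.172*u2)
print('jar',R(206,217,.05),'oil',R(218,163,.07),'marker',R(309,309,.014))
print('trig tip',G(620,268,.11),'trig start',G(352,262,.11))
E
```

```text
cas sides [np.float64(0.089), np.float64(0.0487), np.float64(0.0891), np.float64(0.0488)]
cas centre [0.4299 0.2575 0.005 ] yaw 0.21615629311628773
ridge [0.4203 0.2536 0.021 ] [np.float64(0.0344), np.float64(0.0144), np.float64(0.0337), np.float64(0.0139)] pred [0.4201 0.2554 0.005 ]
contacts [ 0.51825674 -0.02049189  0.038     ] lip [ 0.57376536 -0.01342699  0.043     ] seatfront [ 0.48690662 -0.02353532  0.034     ] |lip-con| 0.055956411246555184 lipw 0.058387029277717356 con-sf 0.0314975024317086
yaw 0.11585552035739821
yaw 0.12659512516632765
yaw(w) 0.10686339708094289
yaw(w) 0.1096876756870003
handle len 0.10888983012017378 [ 0.57460667 -0.36108949  0.117     ] [ 0.55929103 -0.25328213  0.117     ] noz [ 0.53456314 -0.14098181  0.11      ]
gyaw 1.7119168639364912 noz 1.7507551737832394 0.2237205351582022
squeeze [ 0.56757404 -0.31158654] [ 0.56534926 -0.31020419]
jar [0.61743883 0.21028303 0.05      ] oil [0.73054474 0.18121084 0.07      ] marker [ 0.41803455 -0.00816898  0.014     ]
trig tip [ 0.53427429 -0.34299829  0.11      ] trig start [ 0.53746318 -0.25380514  0.11      ]
```

Sizes check: the cassette measures 89x49 mm, lip to contacts 56 mm, and the handle 109 of 116 mm. Next I move over the gun.

```bash
cat >> h.py <<'E'
def go(p,yaw=None):
    "print tool-axes shift (units of 40mm) from now to p, and world yaw turn of jaw axis as rx units"
    s=state(); R=np.array(s['orientation']); d=R.T@(np.array(p)-s['position'])/.04
    print('shift units xyz',d.round(3))
    if yaw is not None:
        y0=np.arctan2(R[1,1],R[0,1]); t=(yaw-y0+np.pi/2)%np.pi-np.pi/2
        print('rx units',round(-np.degrees(t)/8,3))
def say():
    s=state(); R=np.array(s['orientation'])
    print('t',round(s['time_s'],2),'p',np.round(s['position'],4),'x',R[:,0].round(3),'yawY',round(np.arctan2(R[1,1],R[0,1]),4),'F',np.round(s['force'],1),'w',round(s['width'],4),'q',np.round(s['joint_positions'],2))
E
python3 -m crank '[{"y":-0.083,"z":-0.728},{"y":-0.083,"z":-0.728},{"y":-0.083,"z":-0.728},{"y":-0.083,"z":-0.728},{"y":-0.083,"z":-0.728},{"y":-0.083,"z":-0.728},{"y":-0.083,"z":-0.728},{"y":-0.083,"z":-0.728},{"y":-0.083,"z":-0.728},{"y":-0.083,"z":-0.728},{"y":-0.083,"z":-0.728},{"y":-0.083,"z":-0.728},{"y":-0.083,"z":-0.728},{"y":-0.083,"z":-0.728},{"y":-0.083,"z":-0.728}]' 85
python3 -m crank '[{"rx":-1},{"rx":-1},{"rx":-1},{"rx":-1},{"rx":-1},{"rx":-1},{"rx":-1},{"rx":-1},{"rx":-1},{"rx":-1},{"x":0}]'
python3 - <<'E'
from h import *
say(); go((.566-.987*.003,-.311-.158*.003,.088),1.73-np.pi/2)
s=shot('wrist','w1'); print(s['intrinsics'][0,0],s['pose'].round(3))
E
```

```text
t 0.1 p [ 0.1674 -0.4972  0.2308] x [-0.     0.001 -1.   ] yawY -1.246 F [-0.2  0.1  0. ] w 0.0856 q [-1.39  0.29 -0.15  1.13 -0.    1.43]
shift units xyz [  3.573  -1.24  -10.854]
rx units -10.064
334.1798582587644 [[ 0.32   0.898  0.301  0.245]
 [-0.947  0.304  0.1   -0.472]
 [-0.001 -0.317  0.948  0.373]
 [ 0.     0.     0.     1.   ]]invalid input
invalid input
```

View pics/w1.png

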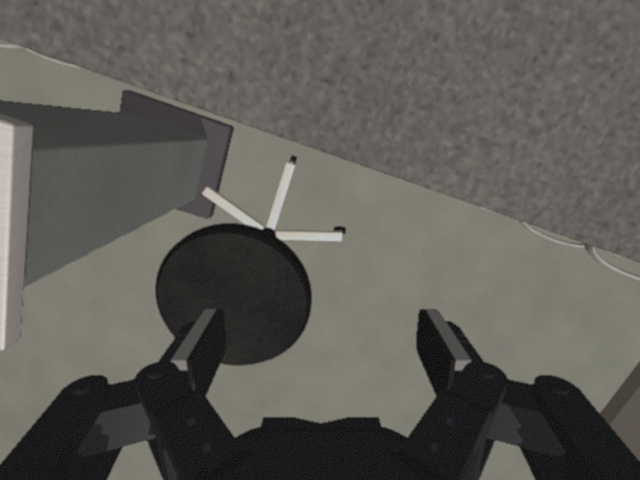

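The wrist view shows the floor and bench edge, so the arm hasn't moved: both calls were refused. Probably every key has to be given.

```bash
python3 -m crank '[{"x":0,"y":-0.083,"z":-0.728,"rx":0,"ry":0,"rz":0},{"x":0,"y":-0.083,"z":-0.728,"rx":0,"ry":0,"rz":0},{"x":0,"y":-0.083,"z":-0.728,"rx":0,"ry":0,"rz":0},{"x":0,"y":-0.083,"z":-0.728,"rx":0,"ry":0,"rz":0},{"x":0,"y":-0.083,"z":-0.728,"rx":0,"ry":0,"rz":0}]' 85
```

```text
time_s: 0.65
position: [0.3011, -0.4346, 0.2311]
orientation: [[-0.0, 0.319, -0.948], [0.0, -0.948, -0.319], [-1.0, -0.0, 0.0]]
force: [-0.6, -1.1, 0.1]
width: 0.0848
```

```bash
python3 -m crank '[{"x":0,"y":-0.083,"z":-0.728,"rx":0,"ry":0,"rz":0},{"x":0,"y":-0.083,"z":-0.728,"rx":0,"ry":0,"rz":0},{"x":0,"y":-0.083,"z":-0.728,"rx":0,"ry":0,"rz":0},{"x":0,"y":-0.083,"z":-0.728,"rx":0,"ry":0,"rz":0},{"x":0,"y":-0.083,"z":-0.728,"rx":0,"ry":0,"rz":0},{"x":0,"y":-0.083,"z":-0.728,"rx":0,"ry":0,"rz":0},{"x":0,"y":-0.083,"z":-0.728,"rx":0,"ry":0,"rz":0},{"x":0,"y":-0.083,"z":-0.728,"rx":0,"ry":0,"rz":0}]' >/dev/null
python3 -m crank '[{"x":0,"y":0,"z":0,"rx":-1,"ry":0,"rz":0},{"x":0,"y":0,"z":0,"rx":-1,"ry":0,"rz":0},{"x":0,"y":0,"z":0,"rx":-1,"ry":0,"rz":0},{"x":0,"y":0,"z":0,"rx":-1,"ry":0,"rz":0},{"x":0,"y":0,"z":0,"rx":-1,"ry":0,"rz":0},{"x":0,"y":0,"z":0,"rx":-1,"ry":0,"rz":0},{"x":0,"y":0,"z":0,"rx":-1,"ry":0,"rz":0},{"x":0,"y":0,"z":0,"rx":-1,"ry":0,"rz":0},{"x":0,"y":0,"z":0,"rx":-1,"ry":0,"rz":0},{"x":0,"y":0,"z":0,"rx":-1,"ry":0,"rz":0}]' >/dev/null
python3 - <<'E'
from h import *
say(); go((.566-.987*.003,-.311-.158*.003,.088),1.73-np.pi/2)
s=shot('wrist','w2'); print(s['pose'].round(3))
for n,x,y,z in(('sq',0,0,.123),('rear',-.05,0,.123),('front',.066,0,.123),('pad',0,.036,.119)):
    u=np.array([np.cos(1.73),np.sin(1.73)]);v=np.array([-u[1],u[0]]); p=np.array([.566,-.311])+x*u+y*v; print(n,proj('w2',(*p,z)))
E
```

```text
t 2.45 p [ 0.5124 -0.3357  0.2309] x [-0.001  0.    -1.   ] yawY 0.1561 F [ 0.3  0.4 -0.6] w 0.0849 q [-0.7   0.46  0.1   1.21 -0.    0.72]
shift units xyz [ 3.573  1.348 -0.399]
rx units -0.022
[[ 0.988 -0.148 -0.05   0.5  ]
 [ 0.156  0.937  0.313 -0.256]
 [ 0.    -0.317  0.948  0.373]
 [ 0.     0.     0.     1.   ]]
sq [394.05458885 221.46286299]
rear [389.92963779 280.65482184]
front [400.34393079 131.21246651]
pad [347.03790953 220.27302376]
```

View pics/w2.png

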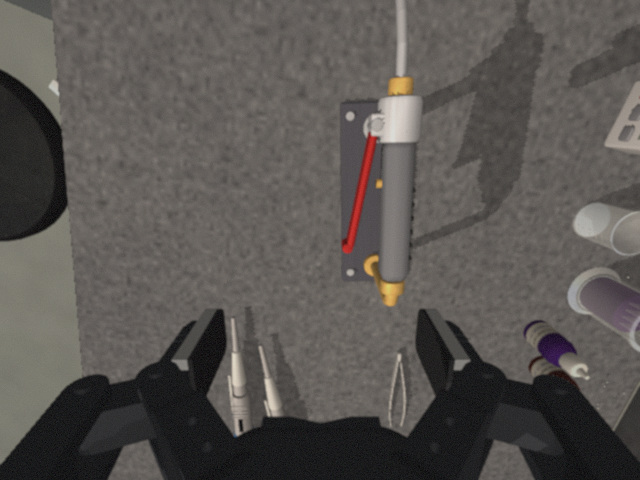

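The wrist view shows the handle running from (400,141) to (394,282), with the trigger tip at (347,246). The axis is 2 to 3 mm farther right than I predicted, so I shift about 2 mm, descend and squeeze.

```bash
python3 -m crank '[{"x":0,"y":0.46,"z":-0.11,"rx":0,"ry":0,"rz":0},{"x":0,"y":0.46,"z":-0.11,"rx":0,"ry":0,"rz":0},{"x":0,"y":0.46,"z":-0.11,"rx":0,"ry":0,"rz":0},{"x":0.6,"y":0,"z":0,"rx":0,"ry":0,"rz":0},{"x":0.6,"y":0,"z":0,"rx":0,"ry":0,"rz":0},{"x":0.6,"y":0,"z":0,"rx":0,"ry":0,"rz":0},{"x":0.6,"y":0,"z":0,"rx":0,"ry":0,"rz":0},{"x":0.6,"y":0,"z":0,"rx":0,"ry":0,"rz":0},{"x":0.57,"y":0,"z":0,"rx":0,"ry":0,"rz":0},{"x":0,"y":0,"z":0,"rx":0,"ry":0,"rz":0}]'
python3 -m crank '[{"x":0,"y":0,"z":0,"rx":0,"ry":0,"rz":0},{"x":0,"y":0,"z":0,"rx":0,"ry":0,"rz":0},{"x":0,"y":0,"z":0,"rx":0,"ry":0,"rz":0},{"x":0,"y":0,"z":0,"rx":0,"ry":0,"rz":0},{"x":0,"y":0,"z":0,"rx":0,"ry":0,"rz":0},{"x":0,"y":0,"z":0,"rx":0,"ry":0,"rz":0},{"x":0,"y":0,"z":0,"rx":0,"ry":0,"rz":0},{"x":0,"y":0,"z":0,"rx":0,"ry":0,"rz":0},{"x":0,"y":0,"z":0,"rx":0,"ry":0,"rz":0},{"x":0,"y":0,"z":0,"rx":0,"ry":0,"rz":0},{"x":0,"y":0,"z":0,"rx":0,"ry":0,"rz":0},{"x":0,"y":0,"z":0,"rx":0,"ry":0,"rz":0}]' 0 40
python3 -c "
from h import *
say(); shot('wrist','w3')"
```

```text
time_s: 3.5
position: [0.5631, -0.3131, 0.0852]
orientation: [[-0.005, 0.989, 0.147], [0.003, 0.147, -0.989], [-1.0, -0.004, -0.004]]
force: [-0.0, 1.4, 0.1]
width: 0.0851
time_s: 4.7
position: [0.5663, -0.315, 0.0901]
orientation: [[0.003, 0.989, 0.151], [-0.001, 0.151, -0.989], [-1.0, 0.002, 0.002]]
force: [-1.0, 0.4, 5.8]
width: 0.0308
t 4.7 p [ 0.5663 -0.315   0.0901] x [ 0.003 -0.001 -1.   ] yawY 0.1511 F [-1.   0.4  5.8] w 0.0308 q [-0.62  0.62 -0.01  0.94  0.    0.8 ]
```

```bash
python3 -m crank '[{"x":0,"y":0,"z":0,"rx":0,"ry":0,"rz":0},{"x":0,"y":0,"z":0,"rx":0,"ry":0,"rz":0},{"x":0,"y":0,"z":0,"rx":0,"ry":0,"rz":0},{"x":0,"y":0,"z":0,"rx":0,"ry":0,"rz":0}]'
python3 -c "
from h import *
say(); shot('wrist','w4')"
```

```text
time_s: 5.15
position: [0.5663, -0.315, 0.0901]
orientation: [[0.003, 0.989, 0.151], [-0.001, 0.151, -0.989], [-1.0, 0.002, 0.002]]
force: [-0.8, 0.2, 7.0]
width: 0.0313
t 5.15 p [ 0.5663 -0.315   0.0901] x [ 0.003 -0.001 -1.   ] yawY 0.1511 F [-0.8  0.2  7. ] w 0.0313 q [-0.62  0.62 -0.01  0.94  0.    0.8 ]
```

View pics/w4.png

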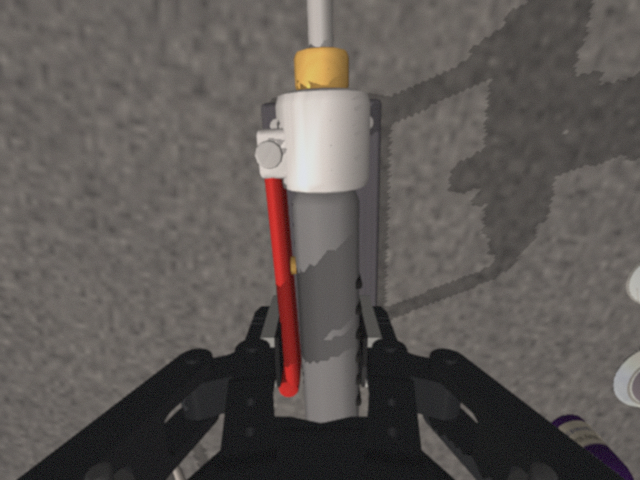

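The red trigger now lies against the handle, reaching (290,385), so it is fully squeezed. I release, check the spring-back and rise.

```bash
python3 -m crank '[{"x":0,"y":0,"z":0,"rx":0,"ry":0,"rz":0},{"x":0,"y":0,"z":0,"rx":0,"ry":0,"rz":0},{"x":0,"y":0,"z":0,"rx":0,"ry":0,"rz":0},{"x":0,"y":0,"z":0,"rx":0,"ry":0,"rz":0},{"x":0,"y":0,"z":0,"rx":0,"ry":0,"rz":0},{"x":0,"y":0,"z":0,"rx":0,"ry":0,"rz":0},{"x":0,"y":0,"z":0,"rx":0,"ry":0,"rz":0},{"x":0,"y":0,"z":0,"rx":0,"ry":0,"rz":0},{"x":0,"y":0,"z":0,"rx":0,"ry":0,"rz":0}]' 85
python3 -m crank '[{"x":-0.6,"y":0,"z":0,"rx":0,"ry":0,"rz":0},{"x":-0.6,"y":0,"z":0,"rx":0,"ry":0,"rz":0},{"x":-0.6,"y":0,"z":0,"rx":0,"ry":0,"rz":0},{"x":-0.6,"y":0,"z":0,"rx":0,"ry":0,"rz":0},{"x":-0.6,"y":0,"z":0,"rx":0,"ry":0,"rz":0},{"x":-0.6,"y":0,"z":0,"rx":0,"ry":0,"rz":0},{"x":0,"y":0,"z":0,"rx":0,"ry":0,"rz":0}]'
python3 - <<'E'
from h import *
say(); go((.418-.03,.2535-.006,.2),1.787); s=shot('wrist','w5')
im=s['img'].astype(int); m=(im[...,2]>150)&(im[...,1]<60)&(im[...,0]<60); v,u=np.nonzero(m); print('red',u.min(),u.max(),v.min(),v.max(), 'tip u',u[v>v.max()-4].mean(),'hinge u',u[v<v.min()+8].mean())
E
```

```text
time_s: 6.1
position: [0.5652, -0.3145, 0.0885]
orientation: [[0.0, 0.989, 0.15], [-0.0, 0.15, -0.989], [-1.0, 0.0, 0.0]]
force: [-0.8, -0.2, -0.1]
width: 0.0851
time_s: 6.8
position: [0.5665, -0.3155, 0.2361]
orientation: [[0.005, 0.989, 0.15], [-0.003, 0.15, -0.989], [-1.0, 0.004, 0.004]]
force: [0.6, -0.3, -0.4]
width: 0.0853
t 6.8 p [ 0.5665 -0.3155  0.2361] x [ 0.005 -0.003 -1.   ] yawY 0.1503 F [ 0.6 -0.3 -0.4] w 0.0853 q [-0.62  0.53  0.22  1.26  0.    0.8 ]
shift units xyz [  0.837  -2.309 -14.588]
rx units 10.778
red 274 587 96 262 tip u 278.5 hinge u 584.6774193548387
```

The trigger has sprung back: the tip leans out again as it did before. On to the cassette.

```bash
python3 -m crank '[{"x":0,"y":-0.128,"z":-0.81,"rx":0,"ry":0,"rz":0},{"x":0,"y":-0.128,"z":-0.81,"rx":0,"ry":0,"rz":0},{"x":0,"y":-0.128,"z":-0.81,"rx":0,"ry":0,"rz":0},{"x":0,"y":-0.128,"z":-0.81,"rx":0,"ry":0,"rz":0},{"x":0,"y":-0.128,"z":-0.81,"rx":0,"ry":0,"rz":0},{"x":0,"y":-0.128,"z":-0.81,"rx":0,"ry":0,"rz":0},{"x":0,"y":-0.128,"z":-0.81,"rx":0,"ry":0,"rz":0},{"x":0,"y":-0.128,"z":-0.81,"rx":0,"ry":0,"rz":0},{"x":0,"y":-0.128,"z":-0.81,"rx":0,"ry":0,"rz":0},{"x":0,"y":-0.128,"z":-0.81,"rx":0,"ry":0,"rz":0},{"x":0,"y":-0.128,"z":-0.81,"rx":0,"ry":0,"rz":0},{"x":0,"y":-0.128,"z":-0.81,"rx":0,"ry":0,"rz":0},{"x":0,"y":-0.128,"z":-0.81,"rx":0,"ry":0,"rz":0},{"x":0,"y":-0.128,"z":-0.81,"rx":0,"ry":0,"rz":0},{"x":0,"y":-0.128,"z":-0.81,"rx":0,"ry":0,"rz":0},{"x":0,"y":-0.128,"z":-0.81,"rx":0,"ry":0,"rz":0},{"x":0,"y":-0.128,"z":-0.81,"rx":0,"ry":0,"rz":0},{"x":0,"y":-0.128,"z":-0.81,"rx":0,"ry":0,"rz":0}]'
python3 -m crank '[{"x":0,"y":0,"z":0,"rx":-0.9,"ry":0,"rz":0},{"x":0,"y":0,"z":0,"rx":-0.9,"ry":0,"rz":0},{"x":0,"y":0,"z":0,"rx":-0.9,"ry":0,"rz":0},{"x":0,"y":0,"z":0,"rx":-0.9,"ry":0,"rz":0},{"x":0,"y":0,"z":0,"rx":-0.9,"ry":0,"rz":0},{"x":0,"y":0,"z":0,"rx":-0.9,"ry":0,"rz":0},{"x":0,"y":0,"z":0,"rx":-0.9,"ry":0,"rz":0},{"x":0,"y":0,"z":0,"rx":-0.9,"ry":0,"rz":0},{"x":0,"y":0,"z":0,"rx":-0.9,"ry":0,"rz":0},{"x":0,"y":0,"z":0,"rx":-0.9,"ry":0,"rz":0},{"x":0,"y":0,"z":0,"rx":-0.9,"ry":0,"rz":0},{"x":0,"y":0,"z":0,"rx":-0.9,"ry":0,"rz":0},{"x":0,"y":0,"z":0,"rx":-0.92,"ry":0,"rz":0},{"x":0,"y":0,"z":0,"rx":0,"ry":0,"rz":0},{"x":0,"y":0,"z":0,"rx":0,"ry":0,"rz":0}]'
python3 - <<'E'
from h import *
say(); s=shot('wrist','w6'); im=s['img']
hsv=cv2.cvtColor(im,cv2.COLOR_BGR2HSV)
m=((hsv[...,0]>100)&(hsv[...,0]<130)&(hsv[...,1]>150)).astype(np.uint8)
for c in cv2.findContours(m,0,2)[0]:
    if cv2.contourArea(c)>60: print('blue',cv2.contourArea(c),cv2.minAreaRect(c),ray('w6',cv2.minAreaRect(c)[0],.021))
m=((im.min(2)>150)).astype(np.uint8)
for c in cv2.findContours(m,0,2)[0]:
    if cv2.contourArea(c)>400: 
        b=cv2.boxPoints(cv2.minAreaRect(c)); print('white',cv2.contourArea(c),b.round(1).tolist(),[ray('w6',p,.005)[:2].round(4).tolist() for p in b])
go((.418,.2535,.008),1.787)
E
```

```text
time_s: 8.65
position: [0.3855, 0.2493, 0.2315]
orientation: [[-0.001, 0.989, 0.15], [-0.001, 0.15, -0.989], [-1.0, -0.001, 0.0]]
force: [0.9, 0.6, -0.1]
width: 0.085
time_s: 10.15
position: [0.3863, 0.2481, 0.2318]
orientation: [[-0.001, -0.211, 0.978], [-0.0, 0.978, 0.211], [-1.0, -0.0, -0.001]]
force: [-0.3, -0.7, 0.7]
width: 0.0853
t 10.15 p [0.3863 0.2481 0.2318] x [-0.001 -0.    -1.   ] yawY 1.7829 F [-0.3 -0.7  0.7] w 0.0853 q [ 0.41  0.17 -0.31  1.09 -0.    0.2 ]
blue 262.0 ((321.0, 241.0), (30.0, 10.0), 90.0) [0.41808489 0.25494298 0.021     ]
blue 78.0 ((141.2058868408203, 202.17648315429688), (11.641709327697754, 8.48874568939209), 14.03624439239502) [0.41613239 0.05774898 0.021     ]
blue 473.5 ((44.99412155151367, 180.27645874023438), (51.95484924316406, 10.738059043884277), 12.528807640075684) [ 0.41393942 -0.0417927   0.021     ]
white 959.0 [[230.6999969482422, 363.20001220703125], [263.5, 358.0], [271.29998779296875, 406.5], [238.60000610351562, 411.79998779296875]] [[0.6145, 0.1754], [0.5971, 0.2164], [0.6743, 0.2399], [0.6932, 0.1965]]
white 2165.5 [[-3.5999999046325684, 371.3999938964844], [0.20000000298023224, 329.79998779296875], [124.5, 341.1000061035156], [120.80000305175781, 382.70001220703125]] [[0.6936, -0.1287], [0.6259, -0.1183], [0.6095, 0.0371], [0.6773, 0.034]]
white 6731.5 [[-7.599999904632568, 323.0], [0.10000000149011612, 235.0], [142.39999389648438, 247.39999389648438], [134.6999969482422, 335.5]] [[0.6177, -0.127], [0.4944, -0.1075], [0.475, 0.0537], [0.5981, 0.0496]]
white 524.5 [[70.80000305175781, 190.39999389648438], [72.9000015258789, 181.1999969482422], [135.39999389648438, 195.39999389648438], [133.3000030517578, 204.60000610351562]] [[0.4242, -0.0267], [0.4134, -0.0243], [0.4148, 0.0432], [0.4257, 0.0414]]
shift units xyz [ 5.599 -0.036  0.805]
rx units -0.027
```

View pics/w6.png

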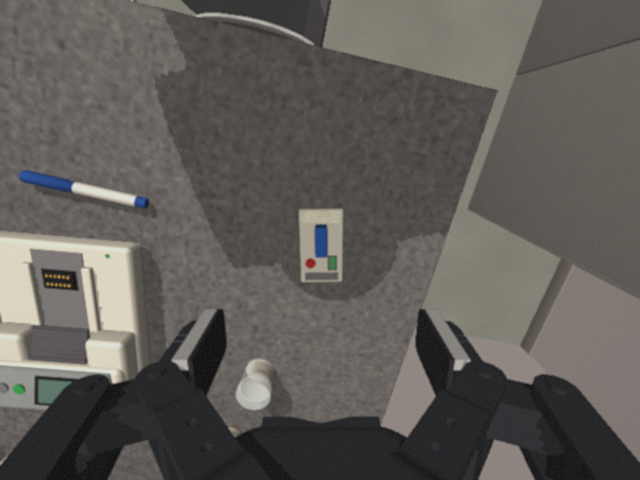

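The wrist view shows the cassette at (321,245), square to the gripper, with its grey band toward +x. The blue ridge is at (321,241), 2 to 3 mm from the top-view estimate, so I average the two: grip at (0.4125, 0.253), the front part of the ridge.

```bash
python3 -m crank '[{"x":0.5,"y":0,"z":0.17,"rx":0,"ry":0,"rz":0},{"x":0.7,"y":0,"z":0.17,"rx":0,"ry":0,"rz":0},{"x":0.7,"y":0,"z":0.17,"rx":0,"ry":0,"rz":0},{"x":0.7,"y":0,"z":0.14,"rx":0,"ry":0,"rz":0},{"x":0.7,"y":0,"z":0,"rx":0,"ry":0,"rz":0},{"x":0.7,"y":0,"z":0,"rx":0,"ry":0,"rz":0},{"x":0.7,"y":0,"z":0,"rx":0,"ry":0,"rz":0},{"x":0.3,"y":0,"z":0,"rx":0,"ry":0,"rz":0},{"x":0,"y":0,"z":0,"rx":0,"ry":0,"rz":0},{"x":0,"y":0,"z":0,"rx":0,"ry":0,"rz":0}]' 50
python3 -c "
from h import *
go((.4125,.253,.007),1.787)"
```

```text
time_s: 11.2
position: [0.4121, 0.2539, 0.0327]
orientation: [[-0.0, -0.213, 0.977], [-0.0, 0.977, 0.213], [-1.0, -0.0, -0.0]]
force: [0.4, 0.2, 0.4]
width: 0.0503
shift units xyz [ 0.642 -0.024  0.004]
rx units -0.012
```

```bash
python3 -m crank '[{"x":0.22,"y":0,"z":0,"rx":0,"ry":0,"rz":0},{"x":0.22,"y":-0.02,"z":0,"rx":0,"ry":0,"rz":0},{"x":0.2,"y":0,"z":0,"rx":0,"ry":0,"rz":0},{"x":0,"y":0,"z":0,"rx":0,"ry":0,"rz":0},{"x":0,"y":0,"z":0,"rx":0,"ry":0,"rz":0}]' 50
python3 -m crank '[{"x":0,"y":0,"z":0,"rx":0,"ry":0,"rz":0},{"x":0,"y":0,"z":0,"rx":0,"ry":0,"rz":0},{"x":0,"y":0,"z":0,"rx":0,"ry":0,"rz":0},{"x":0,"y":0,"z":0,"rx":0,"ry":0,"rz":0},{"x":0,"y":0,"z":0,"rx":0,"ry":0,"rz":0},{"x":0,"y":0,"z":0,"rx":0,"ry":0,"rz":0},{"x":0,"y":0,"z":0,"rx":0,"ry":0,"rz":0},{"x":0,"y":0,"z":0,"rx":0,"ry":0,"rz":0}]' 0 60
python3 -c "
from h import *
say()"
```

```text
time_s: 11.7
position: [0.4121, 0.253, 0.0067]
orientation: [[-0.001, -0.214, 0.977], [-0.0, 0.977, 0.214], [-1.0, -0.0, -0.001]]
force: [0.4, -0.3, 0.2]
width: 0.05
time_s: 12.5
position: [0.4126, 0.2532, 0.0074]
orientation: [[0.001, -0.214, 0.977], [0.0, 0.977, 0.214], [-1.0, 0.0, 0.001]]
force: [-0.8, -0.0, 4.3]
width: 0.0125
t 12.5 p [0.4126 0.2532 0.0074] x [ 0.001  0.    -1.   ] yawY 1.7867 F [-0.8 -0.   4.3] w 0.0125 q [ 0.4   0.47 -0.57  0.53  0.    0.18]
```

Gripped (12.5 mm wide). I lift and carry it toward the reader.

```bash
python3 -m crank '[{"x":-0.3,"y":0,"z":0,"rx":0,"ry":0,"rz":0},{"x":-0.6,"y":0,"z":0,"rx":0,"ry":0,"rz":0},{"x":-0.6,"y":0,"z":0,"rx":0,"ry":0,"rz":0},{"x":-0.6,"y":0,"z":0,"rx":0,"ry":0,"rz":0},{"x":-0.4,"y":0,"z":0,"rx":0,"ry":0,"rz":0},{"x":0,"y":0,"z":0,"rx":0,"ry":0,"rz":0}]'
python3 - <<'E'
from h import *
for p,z in(((59.5,280),.038),((59,329),.043)): print(ray('w6',p,z))
go((.4934,-.0229,.107),1.686)
E
```

```text
time_s: 13.1
position: [0.4137, 0.2538, 0.1089]
orientation: [[0.004, -0.214, 0.977], [0.002, 0.977, 0.214], [-1.0, 0.001, 0.004]]
force: [0.5, -0.7, -1.4]
width: 0.0125
[ 0.51768284 -0.01790757  0.038     ]
[ 0.57768681 -0.01665681  0.043     ]
shift units xyz [ 0.044 -7.182  0.463]
rx units 0.721
```

```bash
python3 -m crank '[{"x":0,"y":-0.4,"z":0.033,"rx":0,"ry":0,"rz":0},{"x":0,"y":-0.6,"z":0.033,"rx":0,"ry":0,"rz":0},{"x":0,"y":-0.6,"z":0.033,"rx":0,"ry":0,"rz":0},{"x":0,"y":-0.6,"z":0.033,"rx":0,"ry":0,"rz":0},{"x":0,"y":-0.6,"z":0.033,"rx":0,"ry":0,"rz":0},{"x":0,"y":-0.6,"z":0.033,"rx":0,"ry":0,"rz":0},{"x":0,"y":-0.6,"z":0.033,"rx":0,"ry":0,"rz":0},{"x":0,"y":-0.6,"z":0.033,"rx":0,"ry":0,"rz":0},{"x":0,"y":-0.6,"z":0.033,"rx":0,"ry":0,"rz":0},{"x":0,"y":-0.6,"z":0.033,"rx":0,"ry":0,"rz":0},{"x":0,"y":-0.6,"z":0.033,"rx":0,"ry":0,"rz":0},{"x":0,"y":-0.5,"z":0.033,"rx":0,"ry":0,"rz":0},{"x":0,"y":-0.28,"z":0.033,"rx":0,"ry":0,"rz":0},{"x":0,"y":0,"z":0.033,"rx":0.36,"ry":0,"rz":0},{"x":0,"y":0,"z":0,"rx":0.36,"ry":0,"rz":0},{"x":0,"y":0,"z":0,"rx":0,"ry":0,"rz":0},{"x":0,"y":0,"z":0,"rx":0,"ry":0,"rz":0},{"x":0,"y":0,"z":0,"rx":0,"ry":0,"rz":0}]'
python3 - <<'E'
from h import *
say();go((.4934,-.0229,.107),1.686); s=shot('wrist','w7')
t=shot('top','t7')
a=s['img'][130:430,150:500]; b=t['img'][180:300,240:370]
a=cv2.resize(a,None,fx=1.6,fy=1.6,interpolation=2)
b=cv2.resize(b,None,fx=2,fy=2,interpolation=2); c=np.zeros((480,560+240,3),np.uint8); c[:480,:560]=a; c[:240,560:800]=b[:,10:250]
cv2.imwrite('pics/m7.png',c)
E
```

```text
time_s: 14.9
position: [0.4917, -0.0232, 0.1067]
orientation: [[-0.0, -0.117, 0.993], [0.0, 0.993, 0.117], [-1.0, 0.0, -0.0]]
force: [-0.1, 0.2, -0.7]
width: 0.0124
t 14.9 p [ 0.4917 -0.0232  0.1067] x [-0.  0. -1.] yawY 1.6876 F [-0.1  0.2 -0.7] w 0.0124 q [-0.2   0.34 -0.44  0.79  0.   -0.31]
shift units xyz [-0.007  0.003  0.043]
rx units 0.012
```

View pics/m7.png

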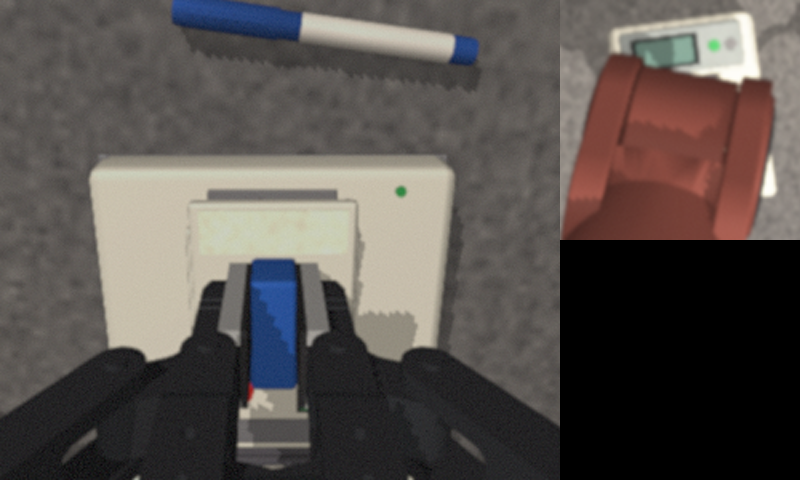

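The crop shows the cassette held level. Its front edge is centred at u≈272 and the visible strip of the seat at u≈272, so it is aligned sideways and in yaw. I compute the fore-aft positions.

```bash
python3 - <<'E'
from h import *
C=lambda u,v,z: ray('w7',(150+u/1.6,130+v/1.6),z)
u=np.array([.9934,.1148,0]);w=np.array([-.1148,.9934,0])
s=np.array([.4917,-.0232,0])
for n,p in(('cas front',C(272.5,201,.1043)),('cas L/R',C(188,203,.1043)),('',C(357,200,.1043)),('ridge front',C(273,262,.1203)),('seat front',C(272.5,190,.034)),('seatL',C(208,190,.034)),('seatR',C(337,190,.034))):
    print(n,p.round(4),'rel TCP along/lat',((p-s)@u).round(4),((p-s)@w).round(4))
E
```

```text
cas front [ 0.4642 -0.0271  0.1043] rel TCP along/lat -0.0278 -0.0008
cas L/R [ 0.4677 -0.0513  0.1043] rel TCP along/lat -0.0271 -0.0252
 [ 0.461  -0.0029  0.1043] rel TCP along/lat -0.0282 0.0236
ridge front [ 0.4755 -0.0257  0.1203] rel TCP along/lat -0.0164 -0.0006
seat front [ 0.4853 -0.0247  0.034 ] rel TCP along/lat -0.0065 -0.0007
seatL [ 0.4885 -0.052   0.034 ] rel TCP along/lat -0.0065 -0.0282
seatR [0.4821 0.0026 0.034 ] rel TCP along/lat -0.0066 0.0268
```

Rear edge is 62 mm ahead of the TCP and about 37 mm short of home, and both estimates agree. I pitch it nose-down 4° and descend.

```bash
python3 -m crank '[{"x":0,"y":0,"z":0,"rx":0,"ry":0.25,"rz":0},{"x":0,"y":0,"z":0,"rx":0,"ry":0.25,"rz":0},{"x":0.3,"y":0,"z":0.021,"rx":0,"ry":0,"rz":0},{"x":0.3,"y":0,"z":0.021,"rx":0,"ry":0,"rz":0},{"x":0.3,"y":0,"z":0.021,"rx":0,"ry":0,"rz":0},{"x":0.3,"y":0,"z":0.021,"rx":0,"ry":0,"rz":0},{"x":0.16,"y":0,"z":0.012,"rx":0,"ry":0,"rz":0},{"x":0,"y":0,"z":0,"rx":0,"ry":0,"rz":0},{"x":0,"y":0,"z":0,"rx":0,"ry":0,"rz":0}]'
python3 -m crank '[{"x":0.025,"y":0,"z":0.002,"rx":0,"ry":0,"rz":0},{"x":0.025,"y":0,"z":0.002,"rx":0,"ry":0,"rz":0},{"x":0.025,"y":0,"z":0.002,"rx":0,"ry":0,"rz":0},{"x":0,"y":0,"z":0,"rx":0,"ry":0,"rz":0},{"x":0,"y":0,"z":0,"rx":0,"ry":0,"rz":0}]'
```

```text
time_s: 15.9
position: [0.4919, -0.0235, 0.0524]
orientation: [[-0.069, -0.115, 0.991], [-0.008, 0.993, 0.115], [-0.998, 0.0, -0.07]]
force: [-0.4, 0.4, -0.8]
width: 0.0123
time_s: 16.4
position: [0.492, -0.0235, 0.0494]
orientation: [[-0.069, -0.115, 0.991], [-0.008, 0.993, 0.115], [-0.998, -0.0, -0.07]]
force: [-0.1, 0.0, -0.1]
width: 0.0125
```

```bash
python3 -m crank '[{"x":0.025,"y":0,"z":0.002,"rx":0,"ry":0,"rz":0},{"x":0.025,"y":0,"z":0.002,"rx":0,"ry":0,"rz":0},{"x":0,"y":0,"z":0,"rx":0,"ry":0,"rz":0},{"x":0,"y":0,"z":0,"rx":0,"ry":0,"rz":0}]'
python3 -m crank '[{"x":0.02,"y":0,"z":0.001,"rx":0,"ry":0,"rz":0},{"x":0.02,"y":0,"z":0.001,"rx":0,"ry":0,"rz":0},{"x":0,"y":0,"z":0,"rx":0,"ry":0,"rz":0},{"x":0,"y":0,"z":0,"rx":0,"ry":0,"rz":0}]'
```

```text
time_s: 16.8
position: [0.4919, -0.0235, 0.0474]
orientation: [[-0.069, -0.115, 0.991], [-0.008, 0.993, 0.115], [-0.998, -0.0, -0.07]]
force: [-0.7, -0.1, 2.6]
width: 0.0122
time_s: 17.2
position: [0.492, -0.0235, 0.0458]
orientation: [[-0.069, -0.115, 0.991], [-0.008, 0.993, 0.115], [-0.998, -0.0, -0.07]]
force: [-0.9, 0.6, 3.7]
width: 0.0122
```

Contact at the expected height (the springs touched lightly). I slide forward, watching forces.

```bash
python3 -m crank '[{"x":-0.007,"y":0,"z":0.1,"rx":0,"ry":0,"rz":0},{"x":-0.007,"y":0,"z":0.1,"rx":0,"ry":0,"rz":0},{"x":-0.007,"y":0,"z":0.1,"rx":0,"ry":0,"rz":0},{"x":-0.007,"y":0,"z":0.1,"rx":0,"ry":0,"rz":0},{"x":0,"y":0,"z":0,"rx":0,"ry":0,"rz":0},{"x":0,"y":0,"z":0,"rx":0,"ry":0,"rz":0}]'
python3 - <<'E'
from h import *
s=shot('wrist','w8'); t=shot('scene','s8')
b=cv2.resize(t['img'][190:310,240:400],None,fx=5,fy=5,interpolation=2); cv2.imwrite('pics/m8.png',b)
E
```

```text
time_s: 17.8
position: [0.5088, -0.0216, 0.0459]
orientation: [[-0.068, -0.115, 0.991], [-0.008, 0.993, 0.115], [-0.998, -0.0, -0.068]]
force: [1.5, 0.8, 3.1]
width: 0.0122
```

View pics/m8.png

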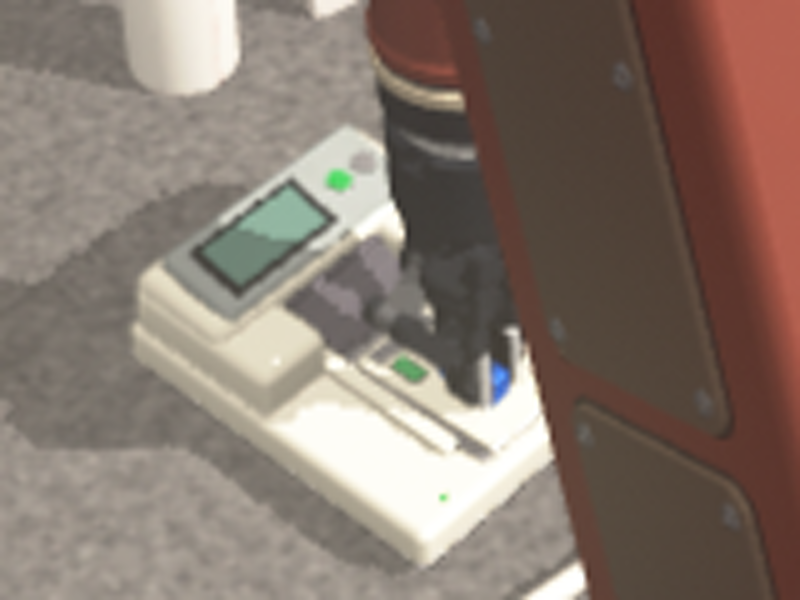

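The view shows the cassette between the guides with its grey band just at the lip (375,345) and the flap shut. I continue.

```bash
python3 -m crank '[{"x":-0.004,"y":0,"z":0.06,"rx":0,"ry":0,"rz":0},{"x":-0.004,"y":0,"z":0.06,"rx":0,"ry":0,"rz":0},{"x":-0.004,"y":0,"z":0.06,"rx":0,"ry":0,"rz":0},{"x":-0.004,"y":0,"z":0.06,"rx":0,"ry":0,"rz":0},{"x":0,"y":0,"z":0,"rx":0,"ry":0,"rz":0},{"x":0,"y":0,"z":0,"rx":0,"ry":0,"rz":0}]'
python3 -m crank '[{"x":-0.003,"y":0,"z":0.04,"rx":0,"ry":0,"rz":0},{"x":-0.003,"y":0,"z":0.04,"rx":0,"ry":0,"rz":0},{"x":-0.003,"y":0,"z":0.04,"rx":0,"ry":0,"rz":0},{"x":-0.003,"y":0,"z":0.04,"rx":0,"ry":0,"rz":0},{"x":0,"y":0,"z":0,"rx":0,"ry":0,"rz":0},{"x":0,"y":0,"z":0,"rx":0,"ry":0,"rz":0}]'
```

```text
time_s: 18.5
position: [0.5178, -0.0205, 0.0457]
orientation: [[-0.069, -0.115, 0.991], [-0.008, 0.993, 0.115], [-0.998, 0.0, -0.069]]
force: [1.2, -0.0, 2.1]
width: 0.0122
time_s: 19.1
position: [0.5239, -0.0198, 0.0457]
orientation: [[-0.069, -0.115, 0.991], [-0.008, 0.993, 0.115], [-0.998, -0.0, -0.07]]
force: [0.4, -0.3, 0.1]
width: 0.0122
```

```bash
python3 -m crank '[{"x":-0.002,"y":0,"z":0.03,"rx":0,"ry":0,"rz":0},{"x":-0.002,"y":0,"z":0.03,"rx":0,"ry":0,"rz":0},{"x":-0.002,"y":0,"z":0.03,"rx":0,"ry":0,"rz":0},{"x":0,"y":0,"z":0,"rx":0,"ry":0,"rz":0},{"x":0,"y":0,"z":0,"rx":0,"ry":0,"rz":0}]'
python3 -m crank '[{"x":-0.002,"y":0,"z":0.03,"rx":0,"ry":0,"rz":0},{"x":-0.002,"y":0,"z":0.025,"rx":0,"ry":0,"rz":0},{"x":0,"y":0,"z":0,"rx":0,"ry":0,"rz":0},{"x":0,"y":0,"z":0,"rx":0,"ry":0,"rz":0}]'
```

```text
time_s: 19.6
position: [0.5275, -0.0194, 0.0457]
orientation: [[-0.069, -0.115, 0.991], [-0.008, 0.993, 0.115], [-0.998, -0.0, -0.07]]
force: [-0.1, 1.1, -0.0]
width: 0.0128
time_s: 20.0
position: [0.5282, -0.0192, 0.0456]
orientation: [[-0.072, -0.115, 0.991], [-0.008, 0.993, 0.115], [-0.997, 0.0, -0.072]]
force: [-6.6, -1.3, 3.7]
width: 0.0123
```

Back stop felt (−6.6 N) where predicted. I flatten about the rear edge while lowering.

```bash
python3 -m crank '[{"x":0.021,"y":0,"z":-0.002,"rx":0,"ry":-0.1,"rz":0},{"x":0.021,"y":0,"z":-0.002,"rx":0,"ry":-0.1,"rz":0},{"x":0.021,"y":0,"z":-0.002,"rx":0,"ry":-0.1,"rz":0},{"x":0.021,"y":0,"z":-0.002,"rx":0,"ry":-0.1,"rz":0},{"x":0.021,"y":0,"z":-0.002,"rx":0,"ry":-0.1,"rz":0},{"x":0,"y":0,"z":0,"rx":0,"ry":0,"rz":0},{"x":0,"y":0,"z":0,"rx":0,"ry":0,"rz":0}]'
```

```text
time_s: 20.7
position: [0.5279, -0.0192, 0.0417]
orientation: [[-0.002, -0.115, 0.993], [-0.0, 0.993, 0.115], [-1.0, 0.0, -0.002]]
force: [-5.0, -0.5, 7.2]
width: 0.0122
```

```bash
python3 -m crank '[{"x":0.015,"y":0,"z":0,"rx":0,"ry":0,"rz":0},{"x":0,"y":0,"z":0,"rx":0,"ry":0,"rz":0},{"x":0,"y":0,"z":0,"rx":0,"ry":0,"rz":0}]'
python3 -m crank '[{"x":0.015,"y":0,"z":0,"rx":0,"ry":0,"rz":0},{"x":0,"y":0,"z":0,"rx":0,"ry":0,"rz":0},{"x":0,"y":0,"z":0,"rx":0,"ry":0,"rz":0}]'
python3 -m crank '[{"x":0.015,"y":0,"z":0,"rx":0,"ry":0,"rz":0},{"x":0,"y":0,"z":0,"rx":0,"ry":0,"rz":0},{"x":0,"y":0,"z":0,"rx":0,"ry":0,"rz":0}]'
```

```text
time_s: 21.0
position: [0.5278, -0.0192, 0.0414]
orientation: [[-0.002, -0.115, 0.993], [-0.0, 0.993, 0.115], [-1.0, -0.0, -0.002]]
force: [-7.8, -0.5, 11.5]
width: 0.0122
time_s: 21.3
position: [0.5278, -0.0192, 0.0413]
orientation: [[-0.002, -0.115, 0.993], [-0.0, 0.993, 0.115], [-1.0, -0.0, -0.002]]
force: [-11.1, -0.3, 20.6]
width: 0.0126
time_s: 21.6
position: [0.5278, -0.0192, 0.0413]
orientation: [[-0.001, -0.115, 0.993], [-0.001, 0.993, 0.115], [-1.0, -0.0, -0.001]]
force: [-12.5, -0.1, 28.3]
width: 0.0125
```

Rigid now: z is stuck at 41.3 mm against 41.4 predicted, with 28 N down. I check for slip in the grip and flap/trigger state.

```bash
python3 - <<'E'
from h import *
a=cv2.imread('pics/w7.png'); s=shot('wrist','w9'); t=shot('scene','s9')
c=np.zeros((600,800,3),np.uint8)
c[:300,:400]=cv2.resize(a[230:350,240:400],(400,300),interpolation=2); c[:300,400:]=cv2.resize(s['img'][230:350,240:400],(400,300),interpolation=2)
c[300:,:400]=cv2.resize(t['img'][210:300,260:380],(400,300),interpolation=2)
tt=shot('top','t9')['img']; c[300:,400:]=cv2.resize(tt[200:290,380:500],(400,300),interpolation=2)
cv2.imwrite('pics/m9.png',c); say(); print(state()['moment'])
E
```

```text
t 21.75 p [ 0.5278 -0.0192  0.0413] x [-0.001 -0.    -1.   ] yawY 1.6861 F [-12.1  -0.6  28.1] w 0.0122 q [-0.17  0.48 -0.42  0.67 -0.   -0.29]
[0.07575084 2.63556162 0.01181244]
```

View pics/m9.png

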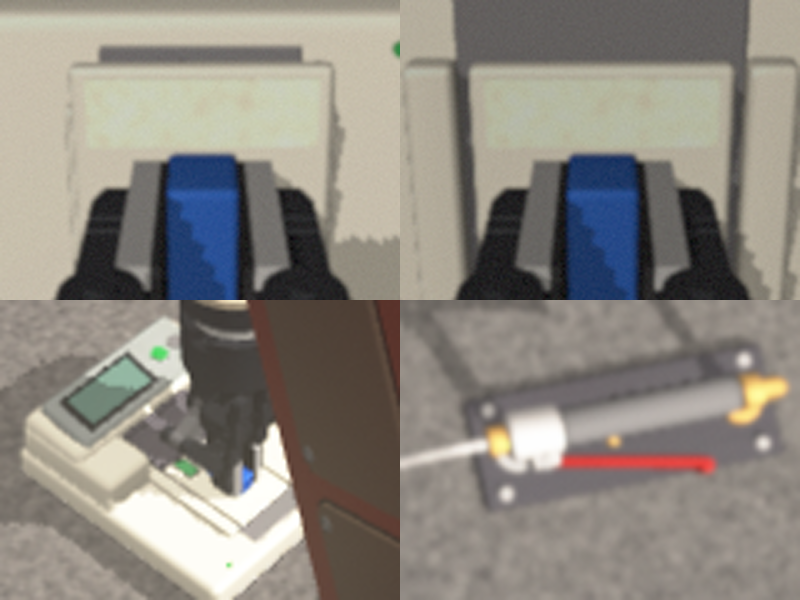

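The bottom-left and right crops show the trigger out and the flap shut. The top crops show the cassette unchanged in the grip and centred between the guides. Its front edge is level with the guides' front ends at x = −60, which is where it sits when home. Everything is at rest, so I hand in.

```bash
python3 -m crank '[{"x":0,"y":0,"z":0,"rx":0,"ry":0,"rz":0},{"x":0,"y":0,"z":0,"rx":0,"ry":0,"rz":0}]'; python3 -c "
from h import *
print(finish_job())"
```

```text
time_s: 21.95
position: [0.5278, -0.0192, 0.0413]
orientation: [[-0.001, -0.115, 0.993], [-0.001, 0.993, 0.115], [-1.0, -0.0, -0.002]]
force: [-12.7, -0.7, 27.8]
width: 0.0121
the job is handed in; nothing more can be done
None
```

I handed the job in at about 22 s of the 51 s allowed. The arm was still holding the cassette pressed flat in the reader. `finish_job` gives no verdict, and the joint values can't be read directly, so everything below comes from forces, widths and pictures.

**What I did**
- **Air gun:** I squeezed the trigger all the way and let it spring back. A picture showed it lying against the handle.
- **Docking:** I gripped the cassette by the front part of its blue ridge and tilted its rear edge down 4°. I slid it under the flap to the back stop, then flattened it and pressed it onto the contacts.

**Last checks**
- **Home:** I felt the back stop where I had predicted it. The cassette's front edge is level with the front ends of the guides, which is its home position, and it is centred between them.
- **Pressed flat:** The tool reads 41.3 mm high against 41.4 mm predicted for a cassette flat on the seat. It holds about 28 N down and 12 N against the stop, with a tilt of about 0.002 rad and no slip in the grip.
- **Flap and trigger:** The flap looks shut, though the gripper partly hides it, and the trigger is out.
- **Jar, bottle and marker:** The arm never went near them, but I didn't measure their positions again at the end.

**Disagreements**
- My first two move calls were refused, because every row must list all six values.
- With the trigger fully squeezed, the finger opening read 31 mm instead of the nominal 33 mm. It read about 12.4 mm on the 14 mm ridge, so it reads about 2 mm low under load.
- Camera estimates of the same point differed by up to about 4 mm. I averaged them or settled them by touch.

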